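# Pack jars in a ratchet clamp carrier and lock it

### The job

Pack the cream-lidded jars that stand loose on the cloth for delivery: flip the carrier's pawl lever over so that the rack is free, slide the clamp board fully back, and stand every one of these jars upright in a compartment of its own against the front wall. Then flip the pawl back onto the rack, pull the clamp board up snug against the jars, and with the mallet (not with the hand) knock the sprung peg down until it catches. Finally stand the mallet back on its round mat; leave the other goods where they are.

Things in the scene. Friction and masses are not known exactly. Their poses are not given: they have to be found in the camera images.
- carrier: wooden clamp carrier, fixed on the table; base 165 x 370 x 8 mm, origin under it, z up, x from its front wall to its back, y to its left. Front wall: inner face x = -60 mm, top z = 54 mm. Fins 6 mm thick, top z = 54 mm, reach from it to x = -16 mm at y = -111, -37, 37, 111 mm and part three compartments. Rack and pawl at the right end (y = -137 mm), sprung peg at the left (x = 0, y = 150 mm)
- slot_0 (a point): floor (8 mm above the table) of the right compartment, at the point where the axis of a jar lies that touches the front wall (30 mm from the wall)
- slot_1 (a point): the same point of the middle compartment. (Behind the carrier a fixed open cash box stands, its raised lid over 0.2 m high at a world x of about 0.75 m: carry things past in front of it.)
- slot_2 (a point): the same point of the left compartment
- clamp (a joint): travel of the clamp board toward the front wall, m: 0 fully back, at most 0.058. Face to wall: 105 mm less the travel; it meets 60 mm jars that touch the wall at 0.045. About 3 N of friction; stays where left. With the pawl on the rack it can be drawn toward the wall (7 mm teeth click past) but not pushed back
- board_post (a point): on the axis of the upright round post behind the middle of the clamp board (18 mm behind its mid-plane), 18 mm in diameter, with a 26 mm ball on top (ball centre 108 mm above the table); this point is 93 mm above the table and the board's top edge at 55 mm. Pinch or push the post to slide the board along the carrier's x.
- pawl (a joint): angle of the pawl lever, rad: about 0 to 0.25 lying on the rack (lever leans toward the front wall side, engaged); pushed over past upright it falls by itself to 1.25 (leaning to the back, rack free) and stays there, and likewise back. Upright at about 0.52. Light: under 1 N at the knob.
- pawl_knob (a point): centre of the 24 mm black ball at the tip of the pawl lever, 75 mm from its hinge; the hinge line runs along the carrier's y at carrier x = 41 mm, y = -137 mm, z = 51 mm, and the lever is a 10 mm rod. Positive turning moves the ball toward the carrier's +x.
- lock_peg (a joint): travel of the sprung peg downward, m: 0 up, 0.017 fully down. A spring (1 to 3 N) pushes it up and a ball catch snaps past it on the way down (8 to 12 N); beyond about 0.014 it stays down, else it springs back up
- peg_top (a point): centre of the flat top of the sprung peg, 28 mm in diameter, 78 mm above the table when up, 61 mm when down; the wooden block round it (50 x 50 mm) is 52 mm high
- mallet_grip (a point): the wooden mallet's handle, 65 mm from the head's axis, where it is best gripped: the handle is a bar 17 mm wide and 24 mm high along the mallet's x, from 34 mm to 151 mm on the -x side of the head's axis, its middle 33 mm above the head's underside; z up. 0.24 kg in all, most of it in the head.
- mallet_face (a point): centre of the underside of the mallet's head, its striking face. The head is an upright wooden cylinder 68 mm in diameter (face 64 mm) and 56 mm tall, which stands on this face at the start; z up, x away from the handle.
- mat_top (a point): centre of the top of the round black rubber mat, 104 mm in diameter and 2 mm thick, where the mallet stands and belongs. A counter bell (84 mm wide, 65 mm high) is fixed at world x = 0.47 m, y = -0.18 m, so let the handle point toward the robot
- jar_a_mid (a point): a squat glass jar of preserve with a cream screw lid, 60 mm in diameter and 92 mm tall (lid band 54 mm wide, its top 18 mm), about 0.3 kg; this point is at its middle, 46 mm above its underside, z axis up. May be absent (None).
- jar_b_mid (a point): a squat glass jar of preserve with a cream screw lid, 60 mm in diameter and 92 mm tall (lid band 54 mm wide, its top 18 mm), about 0.3 kg; this point is at its middle, 46 mm above its underside, z axis up. May be absent (None).
- jar_c_mid (a point): a squat glass jar of preserve with a cream screw lid, 60 mm in diameter and 92 mm tall (lid band 54 mm wide, its top 18 mm), about 0.3 kg; this point is at its middle, 46 mm above its underside, z axis up. May be absent (None).
- pickle_jar: bystander: a taller jar with a white lid, 68 mm in diameter, 122 mm tall; origin at its underside. Leave it.
- tape: bystander: roll of tape lying flat, 66 mm in diameter, 24 mm high; origin at its underside. Leave it.
- pen: bystander: fat marker pen lying on the table, 125 mm long along its y, 17 mm thick. Leave it.
Mind the look-alikes: they are no part of the job. There is more than one size of the part that bears mat_top; the job needs the larger.

How it is judged:
By the outcome, as a careful person would: the job done as asked, in the order asked, and still so for the second after the job is handed in, with the robot touching nothing.
Of jar_a, jar_b, jar_c only 2 to 3 are there at a start; the rules pass over those that are not, and their reading is None.
At some moment in a run one of mallet may be knocked a few centimetres aside while the robot is not near it.
It also fails if it takes over 208 s, if anything falls off the work surface, if the arm or the gripper's body presses on something with over 40 N, if the wrist force passes 120 N, or if a joint passes its speed limit or range.

### The arm

A 6-joint arm with a two-finger parallel gripper is mounted at the origin on a cart in front of the work surface, level with it; the furniture and walls round the work are solid. World frame = base frame: x ahead of the robot, y to its left, z up, the work surface at z = 0. Lengths are in m, angles in rad, forces in N, time in s.
With the tool pointing down it reaches from about 0.35 to 0.775 m from the base axis. Payload 7.3 kg.
Tool frame: the origin (TCP) lies between the finger pads; the fingertips stand 17 mm ahead of it and the grasp point (between the pads) lies 2 mm behind it; z points along the fingers, y is the line along which they close (so a half turn about z gives the same grasp; the last joint's range is limited). The gripper opens to 92 mm and grips with 3 to 60 N. Pads are 19 mm wide; open, the fingers measure 130 mm over their backs; the gripper's body (75 mm by 190 mm) begins 47 mm behind the grasp point.
Start: joints at [-1.353, 0.342, 1.524, -0, 1.275, -0.146], TCP at [0.187, -0.491, 0.244] pointing down, gripper open.
Joint ranges: [-2.53, 2.53], [-0.77, 2.02], [0.04, 2.7], [-1, 4.14], [0.28, 2.66], [-3.11, 3.11]. Speed limits (rad/s): [2.57, 2.57, 3.14, 3.14, 3.14, 3.14].

### API

Orientations are given as [roll, pitch, yaw] about the fixed x, y, z axes, in that order (R = Rz(yaw) Ry(pitch) Rx(roll)).
In Python, from cell import robot, optics gives the robot as it stands.
- The arm moves only by the tool play_rows, never from a script. Its argument "rows" is a list of rows, each a list of 7 numbers: the shift along the tool's x, y, z in cm, then the turn, a rotation vector about the tool's x, y, z in rad, then the opening, from 0 (shut) to 1 (fully open). In form: [[tx, ty, tz, wx, wy, wz, grip], ...]. A call has 1 to 20 rows; each row is the pose to reach, as a shift and turn from the pose commanded when the call began, along the tool's axes at that moment; what a row does not reach only later rows make up. A row lasts 1/10 s, in which the tool goes at most 50 mm and 8.59 degrees, less where a joint would pass 70% of its speed; a pose out of reach is approached as far as the arm can. A call with a gripper value outside its range is refused whole. The fingers move at their own pace and stop on an object; "squeeze" is the grip in N (left out, the last holds). Time passes only in rows, so rows that repeat a pose let the fingers close. It gives the time, the measured TCP pose, the force, the opening and the grip force at its end, in the units of the state.
- robot.observe(): the state, without advancing time (a new reading comes with each control period).
- optics.read_camera(name): name is "side" or "top" or "wrist"; returns (picture, depth): 480x640x3 uint8, red, green, blue; 480x640 float32, m along the optical axis (not along the pixel's ray), 0 where there is no reading.
- optics.camera_model(name): a dict with "fx", "fy", "cx", "cy" (pixels), "origin" and "rotation" of the camera in the world; the wrist camera has in their place "tool_from_camera" (4x4, takes a point from camera to tool coordinates, whose origin is the TCP and whose axes are the flange's). Camera axes: x right, y up, looking along -z (the intrinsics and any distortion apply to the point x, -y, -z); pixel columns grow to the right and rows downward; lengths in m; the calibration is good to about 2 mm. The wrist camera is an equidistant fisheye: a pixel r from the principal point sees the ray r / f radians off the axis. A picture is of the moment at which its call begins: read the wrist's pose just before it. camera_model takes no time and is no camera call.
- robot.hand_in(): hands the job in; it is judged then, once.
The state is a dict: "time": time; "qpos": joint angles; "qvel": joint speeds; "joint_efforts": joint torques, N m; "tool_pos": TCP position; "tool_rot": TCP orientation; "contact_force": force on the tool from outside, world axes, zero at the start; "torque": the same for the moment, N m; "opening": finger opening in m; "grip_force": force on a finger pad.
Only numpy, scipy, OpenCV 4.12 (cv2) and the standard library are available. Lean on these libraries where they do the work, as an engineer would, in place of code of your own. Each camera call takes 0.05 s, during which the arm holds its last target. There are 200 camera calls.

## Working session

There is one attempt and no reset: what is moved stays moved. The work goes in short steps, Python scripts to look and compute and a tool call to move; the robot and the scene stay as the last step left them, time stands still between calls to the robot, and variables do not carry over. Pictures are saved under pics/ and viewed, at most 14 in all, crops included, and the job is handed in when it is done.

Besides the shell and the picture viewer there is one more tool, called after "Emit:" as name(argument=value, ...) on one line, values as JSON. play_rows: Moves the arm, as the interface text tells. Its arguments: {"type":"object","properties":{"rows":{"type":"array"},"squeeze":{"type":"number"}},"required":["rows"]}

```bash
ls; mkdir -p pics; cat > h.py <<'E'
import numpy as np, cv2
from cell import robot, optics
from scipy.spatial.transform import Rotation as R
def shot(n,f):
    p,d=optics.read_camera(n); cv2.imwrite(f'pics/{f}.png',cv2.cvtColor(p,cv2.COLOR_RGB2BGR)); np.save(f'pics/{f}.npy',d); return p,d
def cloud(n,d):
    m=optics.camera_model(n); v,u=np.mgrid[0:480,0:640]
    P=np.stack([(u-m['cx'])/m['fx']*d,-(v-m['cy'])/m['fy']*d,-d],-1)
    W=P@np.array(m['rotation']).T+np.array(m['origin']); W[d==0]=np.nan; return W
E
python3 - <<'E'
from h import *
for n in('top','side'):
    p,d=shot(n,n+'1'); m=optics.camera_model(n); print(n,m); np.save(f'pics/{n}W.npy',cloud(n,d))
print(optics.camera_model('wrist')); print(robot.observe())
E
```

```text
pics
top {'fx': 524.7111213955816, 'fy': 524.7111213955816, 'cx': 323.74648982217286, 'cy': 251.1932074841464, 'origin': array([ 0.26338141, -0.01686559,  1.42142705]), 'rotation': array([ 0.20168722, -0.00234573, -1.58965929])}Traceback (most recent call last):
  File "<stdin>", line 3, in <module>
  File "h.py", line 9, in cloud
    W=P@np.array(m['rotation']).T+np.array(m['origin']); W[d==0]=np.nan; return W
      ~~~~~~~~~~~~~~~~~~~~~~~~~~~^~~~~~~~~~~~~~~~~~~~~~
ValueError: operands could not be broadcast together with shapes (480,640) (3,)
```

View pics/top1.png

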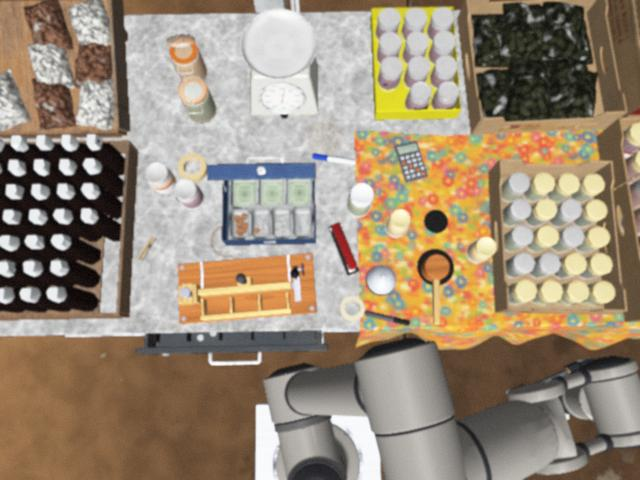

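```bash
sed -i "s/np.array(m\['rotation'\]).T/R.from_euler('xyz',m['rotation']).as_matrix().T/" h.py
python3 - <<'E'
from h import *
for n in('top','side'):
    p,d=shot(n,n+'1'); W=cloud(n,d); np.save(f'pics/{n}W.npy',W)
    if n=='top':
        for u,v in [(399,222),(399,217),(482,249),(484,244),(361,193),(437,266),(436,310),(436,222),(350,308),(420,262),(240,280),(297,272),(187,287),(380,275)]: print(u,v,W[v,u].round(3))
        cv2.imwrite('pics/topcrop.png',cv2.resize(cv2.cvtColor(p[150:345,160:520],cv2.COLOR_RGB2BGR),(792,429),interpolation=cv2.INTER_CUBIC))
m=optics.camera_model('wrist');print(m); o=robot.observe(); print(o)
E
```

```text
399 222 [ 0.61  -0.224  0.089]
399 217 [ 0.623 -0.224  0.093]
482 249 [ 0.533 -0.434  0.094]
484 244 [ 0.546 -0.441  0.093]
361 193 [ 0.681 -0.124  0.122]
437 266 [ 0.496 -0.323  0.061]
436 310 [ 0.382 -0.317  0.042]
436 222 [ 0.632 -0.342 -0.003]
350 308 [ 0.396 -0.094 -0.003]
420 262 [ 0.519 -0.29   0.001]
240 280 [0.46  0.186 0.119]
297 272 [0.476 0.043 0.131]
187 287 [0.453 0.334 0.056]
380 275 [ 0.477 -0.173  0.05 ]
{'fx': 371.64829954431775, 'fy': 371.64829954431775, 'cx': 319.82562583696654, 'cy': 235.90695408666585, 'tool_from_camera': array([[ 2.10211917e-04,  9.59215435e-01,  2.82675972e-01,
         7.63635999e-02],
       [ 9.99999976e-01, -1.86074672e-04, -1.12235272e-04,
         1.58400359e-04],
       [-5.50589664e-05,  2.82675989e-01, -9.59215451e-01,
        -1.41475230e-01],
       [ 0.00000000e+00,  0.00000000e+00,  0.00000000e+00,
         1.00000000e+00]])}
{'time': 0.15, 'qpos': array([-1.35300333e+00,  3.42569191e-01,  1.52475913e+00, -2.84484246e-06,
        1.27538694e+00, -1.46023414e-01]), 'qvel': array([ 0.00083478, -0.00320901, -0.00333463,  0.00058445, -0.00050514,
       -0.00061736]), 'joint_efforts': array([ 1.80629479e-03, -4.31468976e+01, -2.44352049e+01,  7.17554544e-02,
        5.36748930e-02, -7.72664339e-05]), 'tool_pos': array([ 0.18676851, -0.49037187,  0.24321464]), 'tool_rot': array([-3.14048160e+00, -1.60652891e-04,  3.63817155e-01]), 'contact_force': array([ 0.29671399,  0.17511968, -0.60715167]), 'torque': array([-0.0010463 ,  0.0383311 , -0.02398575]), 'grip_force': 0.0, 'opening': 0.09164196492459975}
```

View pics/side1.png

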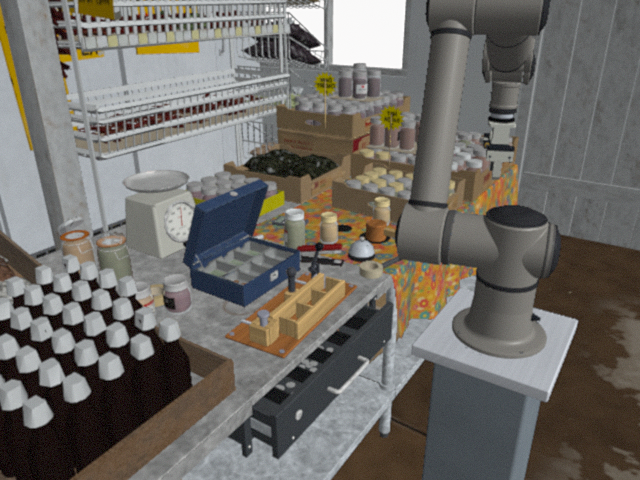

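View pics/topcrop.png

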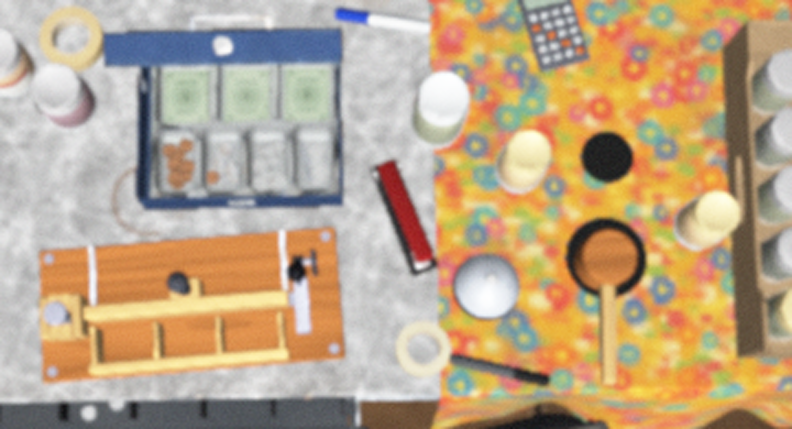

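```bash
python3 - <<'E'
from h import *
p=cv2.cvtColor(cv2.imread('pics/top1.png'),cv2.COLOR_BGR2RGB); W=np.load('pics/topW.npy'); X,Y,Z=W[...,0],W[...,1],W[...,2]
m=optics.camera_model('top'); Rm=R.from_euler('xyz',m['rotation']).as_matrix()
def plane(u,v,z):
    r=Rm@np.array([(u-m['cx'])/m['fx'],-(v-m['cy'])/m['fy'],-1]); o=m['origin']; return o+r*(z-o[2])/r[2]
def cen(mask,name):
    q=W[mask]; 
    (x,y),r=cv2.minEnclosingCircle(q[:,:2].astype(np.float32)); print(name,len(q),q.mean(0).round(3),'circ',round(x,3),round(y,3),round(r,3))
near=lambda x,y,r:(X-x)**2+(Y-y)**2<r*r
cen(near(.615,-.224,.045)&(Z>.08),'A'); cen(near(.54,-.436,.045)&(Z>.08),'B'); cen(near(.68,-.124,.05)&(Z>.11),'pickle')
cen(near(.49,-.32,.05)&(Z>.05),'head'); cen(near(.477,-.173,.06)&(Z>.015),'bell')
h=near(.38,-.32,.08)&(Z>.03)&(X<.45); q=W[h]; print('handle',q.mean(0),q.min(0),q.max(0)); print(np.polyfit(q[:,0],q[:,1],1))
cen(near(.46,.186,.03)&(Z>.09),'ball'); cen(near(.476,.043,.03)&(Z>.11),'knob'); cen(near(.453,.334,.022)&(Z>.065),'peg')
# base rect by colour
hsv=cv2.cvtColor(p,cv2.COLOR_RGB2HSV)
c=[plane(160+u/2.2,150+v/2.2,.008) for u,v in((40,250),(333,228),(345,357),(42,382))]
c=np.array(c)[:,:2]; print(c.round(3), [np.linalg.norm(c[i]-c[(i+1)%4]).round(3) for i in range(4)], c.mean(0).round(4))
# walls / board tops
t=(Z>.045)&(Z<.065)&(X>.33)&(X<.52)&(Y>.02)&(Y<.36)
for y in np.arange(.06,.32,.02):
    s=t&(abs(Y-y)<.004); print(round(y,2),np.sort(X[s]).round(3)[::2])
# crate
for v in (200,249,280): print(v,[(u,W[v,u].round(2)) for u in (488,492,497,503)])
b=(X>.5)&(X<.75)&(Y>.03)&(Y<.26)&(Z>.03); print('box', X[b].min(), Y[b].min(),Y[b].max(),Z[b].max())
E
```

```text
A 322 [ 0.617 -0.225  0.09 ] circ 0.618 -0.225 0.027
B 337 [ 0.539 -0.444  0.09 ] circ 0.54 -0.446 0.028
pickle 414 [ 0.678 -0.124  0.12 ] circ 0.68 -0.125 0.031
head 499 [ 0.495 -0.321  0.057] circ 0.486 -0.319 0.044
bell 662 [ 0.467 -0.176  0.04 ] circ 0.469 -0.177 0.041
handle [ 0.39850592 -0.31691823  0.04457482] [ 0.34571058 -0.33080539  0.03025477] [ 0.44940345 -0.3074255   0.05375902]
[-0.04894628 -0.29741285]
ball 82 [0.465 0.186 0.117] circ 0.466 0.188 0.013
knob 71 [0.472 0.05  0.13 ] circ 0.473 0.05 0.012
peg 64 [0.44  0.335 0.079] circ 0.439 0.336 0.014
[[ 0.525  0.373]
 [ 0.546  0.009]
 [ 0.385 -0.004]
 [ 0.362  0.365]] [np.float64(0.365), np.float64(0.161), np.float64(0.369), np.float64(0.163)] [0.4545 0.1856]
0.06 [0.496 0.499 0.502]
0.08 [0.381 0.384 0.384 0.386 0.388 0.389 0.391 0.447 0.447 0.449 0.451 0.452
 0.454 0.456 0.457 0.46  0.462 0.462]
0.1 [0.381 0.382 0.384 0.386 0.387 0.389 0.392 0.392 0.447 0.447 0.449 0.451
 0.452 0.454 0.457 0.457 0.459 0.46 ]
0.12 [0.379 0.38  0.382 0.384 0.385 0.387 0.389 0.39  0.444 0.446 0.448 0.449
 0.452 0.452 0.455 0.457 0.458 0
[... 1090 characters left out ...]
 0.439 0.442 0.445 0.447 0.448]
0.3 [0.37  0.372 0.377 0.39  0.398 0.406 0.411 0.416 0.421 0.433 0.435 0.437
 0.437 0.44  0.44  0.442 0.445 0.445 0.448 0.448]
200 [(488, array([ 0.69, -0.49, -0.  ])), (492, array([ 0.68, -0.49,  0.03])), (497, array([ 0.67, -0.49,  0.07])), (503, array([ 0.69, -0.53,  0.01]))]
249 [(488, array([ 0.53, -0.45,  0.09])), (492, array([ 0.53, -0.46,  0.09])), (497, array([ 0.54, -0.49,  0.04])), (503, array([ 0.53, -0.49,  0.09]))]
280 [(488, array([ 0.46, -0.47,  0.  ])), (492, array([ 0.46, -0.48,  0.01])), (497, array([ 0.46, -0.48,  0.04])), (503, array([ 0.45, -0.48,  0.09]))]
box 0.5000603202586856 0.03002031943424182 0.24926563315287478 0.25813440801704135
```

```bash
cat >> h.py <<'E'
def rel(*wps):
    """wps: (x,y,z,yaw) tool-down targets; prints row numbers from the present pose"""
    o=robot.observe(); p=np.array(o['tool_pos']); A=R.from_euler('xyz',o['tool_rot'])
    print('now',p.round(4),np.array(o['tool_rot']).round(3),'open',round(o['opening'],4),'F',np.round(o['contact_force'],1),'t',round(o['time'],1))
    for x,y,z,w in wps:
        B=R.from_euler('xyz',[np.pi,0,w]); print((x,y,z,w),'->',(A.inv().apply(np.array([x,y,z])-p)*100).round(2),(A.inv()*B).as_rotvec().round(3))
def wpix(pts, o, m=None):
    """px (u,v,z) -> world on plane z via wrist fisheye; o= observe() before shot"""
    m=optics.camera_model('wrist'); T=np.array(m['tool_from_camera']); A=R.from_euler('xyz',o['tool_rot']).as_matrix(); out=[]
    for u,v,z in pts:
        a,b=u-m['cx'],v-m['cy']; r=np.hypot(a,b); th=r/m['fx']; s=np.sin(th)/max(r,1e-9)
        d=A@T[:3,:3]@np.array([a*s,-b*s,-np.cos(th)]); c=A@T[:3,3]+np.array(o['tool_pos'])
        out.append(c+d*(z-c[2])/d[2])
    return np.array(out)
E
python3 - <<'E'
from h import *
rel((.40,-.33,.30,.2),(.41,.10,.30,.058))
E
```

```text
now [ 0.1868 -0.4904  0.2432] [-3.14  -0.     0.364] open 0.0916 F [ 0.3  0.2 -0.6] t 0.1
(0.4, -0.33, 0.3, 0.2) -> [25.64 -7.41 -5.67] [-0.001 -0.     0.164]
(0.41, 0.1, 0.3, 0.058) -> [ 41.87 -47.24  -5.62] [-0.001  0.     0.306]
```

Emit:
play_rows(rows=[[25.6,-7.4,-5.7,0,0,0.16,0],[25.6,-7.4,-5.7,0,0,0.16,0],[25.6,-7.4,-5.7,0,0,0.16,0],[25.6,-7.4,-5.7,0,0,0.16,0],[25.6,-7.4,-5.7,0,0,0.16,0],[25.6,-7.4,-5.7,0,0,0.16,0],[41.9,-47.2,-5.7,0,0,0.306,0],[41.9,-47.2,-5.7,0,0,0.306,0],[41.9,-47.2,-5.7,0,0,0.306,0],[41.9,-47.2,-5.7,0,0,0.306,0],[41.9,-47.2,-5.7,0,0,0.306,0],[41.9,-47.2,-5.7,0,0,0.306,0],[41.9,-47.2,-5.7,0,0,0.306,0],[41.9,-47.2,-5.7,0,0,0.306,0],[41.9,-47.2,-5.7,0,0,0.306,0],[41.9,-47.2,-5.7,0,0,0.306,0],[41.9,-47.2,-5.7,0,0,0.306,0],[41.9,-47.2,-5.7,0,0,0.306,0]])

```text
time: 1.95
tool_pos: [0.4104, 0.0988, 0.3006]
tool_rot: [3.141, 0.0, 0.057]
contact_force: [-0.2, -0.2, -0.2]
opening: 0.0006
grip_force: 0.0
```

```bash
python3 - <<'E'
from h import *
o=robot.observe(); p,d=shot('wrist','w1'); np.save('pics/w1o.npy',o,allow_pickle=True); rel((.42,.05,.3,.058))
E
```

```text
now [0.4105 0.0986 0.3006] [3.141 0.    0.056] open 0.0002 F [ 0.1 -0.4  1. ] t 2.0
(0.42, 0.05, 0.3, 0.058) -> [0.68 4.91 0.06] [ 0.     0.    -0.002]
```

View pics/w1.png

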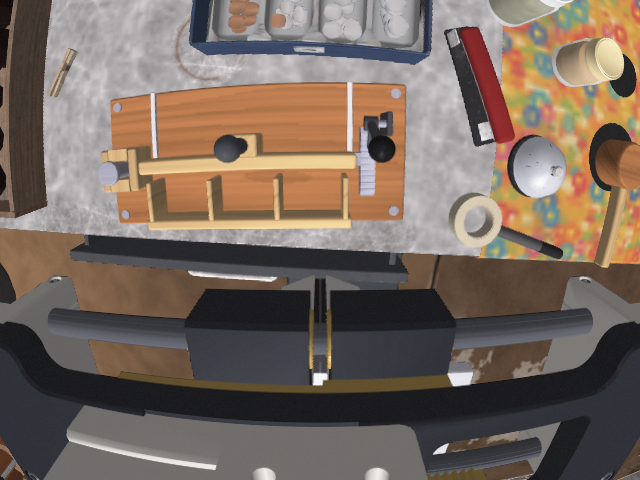

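```bash
python3 - <<'E'
from h import *
o=np.load('pics/w1o.npy',allow_pickle=True).item()
n=['knob','ball','peg','wallinL','wallinR','boardfaceL','boardfaceR','c1','c2','c3','c4']
P=wpix([(381,149,.123),(228,149,.108),(109,174,.078),(152,219,.054),(350,216,.054),(140,174,.055),(355,167,.055),(110,99,.008),(407,83,.008),(406,219,.008),(116,222,.008)],o)
for a,b in zip(n,P): print(a,b.round(4))
c=P[7:];print([np.linalg.norm(c[i]-c[(i+1)%4]).round(3) for i in range(4)], c.mean(0))
E
```

```text
knob [0.4736 0.0495 0.123 ]
ball [0.4659 0.1854 0.108 ]
peg [0.4371 0.3319 0.078 ]
wallinL [0.3817 0.2907 0.054 ]
wallinR [0.3966 0.0652 0.054 ]
boardfaceL [0.434  0.3035 0.055 ]
boardfaceR [0.4498 0.064  0.055 ]
c1 [0.5258 0.3737 0.008 ]
c2 [0.5501 0.0048 0.008 ]
c3 [ 0.3865 -0.0085  0.008 ]
c4 [0.3627 0.3694 0.008 ]
[np.float64(0.37), np.float64(0.164), np.float64(0.379), np.float64(0.163)] [0.45628874 0.18485488 0.008     ]
```

```bash
cat >> h.py <<'E'
YW=.065
def C(x,y,z,yaw=YW): return (.448+.998*x-.065*y,.1855+.065*x+.998*y,z,yaw)
E
python3 - <<'E'
from h import *
rel(C(-.03,-.137,.16),C(-.03,-.137,.129),C(.037,-.137,.129),C(.037,-.137,.2))
E
```

```text
now [0.4105 0.0986 0.3006] [3.141 0.    0.056] open 0.0002 F [ 0.1 -0.4  1. ] t 2.0
(0.426965, 0.04682399999999998, 0.16, 0.065) -> [ 1.36  5.26 14.06] [ 0.     0.    -0.009]
(0.426965, 0.04682399999999998, 0.129, 0.065) -> [ 1.36  5.25 17.16] [ 0.     0.    -0.009]
(0.493831, 0.051178999999999975, 0.129, 0.065) -> [ 8.06  5.2  17.16] [ 0.     0.    -0.009]
(0.493831, 0.051178999999999975, 0.2, 0.065) -> [ 8.06  5.2  10.06] [ 0.     0.    -0.009]
```

Emit:
play_rows(rows=[[1.4,5.25,14,0,0,-0.009,0],[1.4,5.25,14,0,0,-0.009,0],[1.4,5.25,14,0,0,-0.009,0],[1.4,5.25,17.1,0,0,-0.009,0],[1.4,5.25,17.1,0,0,-0.009,0],[2.4,5.25,17.1,0,0,-0.009,0],[3.4,5.25,17.1,0,0,-0.009,0],[4.4,5.25,17.1,0,0,-0.009,0],[5.4,5.2,17.1,0,0,-0.009,0],[6.4,5.2,17.1,0,0,-0.009,0],[7.4,5.2,17.1,0,0,-0.009,0],[8.1,5.2,17.1,0,0,-0.009,0],[8.1,5.2,17.1,0,0,-0.009,0],[6,5.2,14,0,0,-0.009,0.4],[3.5,0,10,0,0,-0.009,0.5],[3.5,-5,5,0,0,-0.009,0.5],[1.5,-9,4,0,0,-0.009,0.5],[1.5,-9,4,0,0,-0.009,0.5]])

```text
time: 3.8
tool_pos: [0.4192, 0.1923, 0.2627]
tool_rot: [-3.141, -0.002, 0.068]
contact_force: [0.3, -0.7, -0.1]
opening: 0.0356
grip_force: 0.0
```

```bash
python3 - <<'E'
from h import *
o=robot.observe(); p,d=shot('wrist','w2'); cv2.imwrite('pics/w2c.png',cv2.cvtColor(p[0:300],cv2.COLOR_RGB2BGR))
rel((.4659,.1854,.2,YW),(.4659,.1854,.097,YW))
E
```

```text
now [0.4187 0.195  0.2644] [-3.138 -0.004  0.069] open 0.0397 F [-1.4  2.2  1.3] t 3.9
(0.4659, 0.1854, 0.2, 0.065) -> [4.61 1.3  6.45] [-0.003 -0.004  0.004]
(0.4659, 0.1854, 0.097, 0.065) -> [ 4.57  1.34 16.75] [-0.003 -0.004  0.004]
```

View pics/w2c.png

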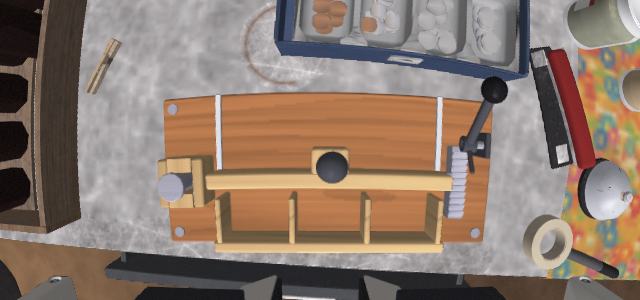

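Emit:
play_rows(rows=[[4.6,1.3,6.5,0,0,0,0.5],[4.6,1.3,6.5,0,0,0,0.5],[4.6,1.3,11,0,0,0,0.5],[4.6,1.3,15,0,0,0,0.5],[4.6,1.3,16.7,0,0,0,0.5],[4.6,1.3,16.7,0,0,0,0.1],[4.6,1.3,16.7,0,0,0,0.1],[4.6,1.3,16.7,0,0,0,0.1],[4.6,1.3,16.7,0,0,0,0.1],[5.6,1.3,16.7,0,0,0,0.1],[6.6,1.3,16.7,0,0,0,0.1],[7.6,1.3,16.7,0,0,0,0.1],[8.6,1.3,16.7,0,0,0,0.1],[9.2,1.3,16.7,0,0,0,0.1],[9.6,1.3,16.7,0,0,0,0.1],[9.6,1.3,16.7,0,0,0,0.1]], squeeze=15)

```text
time: 5.45
tool_pos: [0.5158, 0.1888, 0.0936]
tool_rot: [-3.134, 0.001, 0.067]
contact_force: [-1.2, 25.8, -14.5]
opening: 0.0249
grip_force: 15.0
```

Emit:
play_rows(rows=[[0,0,0,0,0,0,0.5],[0,0,0,0,0,0,0.5],[0,0,0,0,0,0,0.5]])

```text
time: 5.75
tool_pos: [0.5177, 0.1839, 0.0953]
tool_rot: [3.142, -0.003, 0.067]
contact_force: [0.0, 0.9, 0.5]
opening: 0.0434
grip_force: 0.0
```

```bash
python3 - <<'E'
from h import *
rel()
o=robot.observe(); p,d=shot('wrist','w3'); cv2.imwrite('pics/w3c.png',cv2.cvtColor(p[0:340],cv2.COLOR_RGB2BGR))
E
```

```text
now [0.5177 0.1839 0.0953] [ 3.142e+00 -3.000e-03  6.700e-02] open 0.0434 F [0.  0.9 0.5] t 5.8
```

View pics/w3c.png

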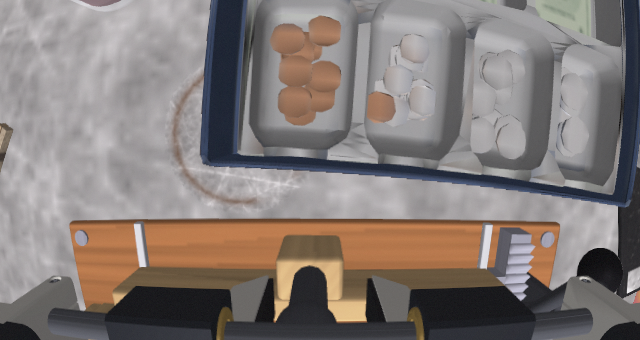

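Emit:
play_rows(rows=[[0,-0.5,0.3,0,0,0,0.5],[0,-0.5,0.3,0,0,0,0.1],[0,-0.5,0.3,0,0,0,0.1],[0,-0.5,0.3,0,0,0,0.1],[0,-0.5,0.3,0,0,0,0.1],[0.3,-0.5,0.3,0,0,0,0.1],[0.6,-0.5,0.3,0,0,0,0.1],[0.6,-0.5,0.3,0,0,0,0.1],[0.6,-0.5,0.3,0,0,0,0.1]])

```text
time: 6.7
tool_pos: [0.5192, 0.1894, 0.0905]
tool_rot: [-3.141, 0.007, 0.067]
contact_force: [-11.9, 3.9, 9.2]
opening: 0.025
grip_force: 15.0
```

Emit:
play_rows(rows=[[-0.2,0,0,0,0,0,0.6],[-0.2,0,0,0,0,0,0.6],[-0.2,0,-4,0,0,0,0.6],[-0.2,0,-8,0,0,0,0.6],[-1.5,0,-12,0,0,0,1],[-1.5,0,-12,0,0,0,1],[-1.5,0,-12,0,0,0,1],[-1.5,0,-12,0,0,0,1]])

```text
time: 7.5
tool_pos: [0.5072, 0.1877, 0.2094]
tool_rot: [3.141, 0.002, 0.067]
contact_force: [-0.8, -0.5, -0.7]
opening: 0.0822
grip_force: 0.0
```

```bash
python3 - <<'E'
from h import *
h=np.pi/2
rel((.56,-.10,.24,h),(.618,-.225,.17,h),(.618,-.225,.068,h))
E
```

```text
now [0.5072 0.1877 0.2094] [3.141e+00 2.000e-03 6.700e-02] open 0.0822 F [-0.8 -0.5 -0.7] t 7.5
(0.56, -0.1, 0.24, 1.5707963267948966) -> [ 3.34 29.06 -3.04] [-1.000e-03  2.000e-03 -1.504e+00]
(0.618, -0.225, 0.17, 1.5707963267948966) -> [ 8.31 41.92  3.95] [-1.000e-03  2.000e-03 -1.504e+00]
(0.618, -0.225, 0.068, 1.5707963267948966) -> [ 8.33 41.91 14.15] [-1.000e-03  2.000e-03 -1.504e+00]
```

Emit:
play_rows(rows=[[3.3,29,-3,0,0,-1.5,1],[3.3,29,-3,0,0,-1.5,1],[3.3,29,-3,0,0,-1.5,1],[3.3,29,-3,0,0,-1.5,1],[3.3,29,-3,0,0,-1.5,1],[3.3,29,-3,0,0,-1.5,1],[3.3,29,-3,0,0,-1.5,1],[8.3,41.9,-1,0,0,-1.5,1],[8.3,41.9,-1,0,0,-1.5,1],[8.3,41.9,-1,0,0,-1.5,1],[8.3,41.9,-1,0,0,-1.5,1],[8.3,41.9,-1,0,0,-1.5,1],[8.3,41.9,-1,0,0,-1.5,1],[8.3,41.9,-1,0,0,-1.5,1],[8.3,41.9,-1,0,0,-1.5,1]])

```text
time: 9.0
tool_pos: [0.6184, -0.2236, 0.221]
tool_rot: [3.141, 0.0, 1.567]
contact_force: [-0.0, 0.3, -0.2]
opening: 0.0919
grip_force: 0.0
```

```bash
python3 - <<'E'
from h import *
h=np.pi/2
o=robot.observe(); p,d=shot('wrist','w4'); cv2.imwrite('pics/w4c.png',cv2.cvtColor(p,cv2.COLOR_RGB2BGR)); np.save('pics/w4o.npy',o,allow_pickle=True)
rel((.618,-.225,.16,h),(.618,-.225,.068,h))
E
```

```text
now [ 0.6184 -0.2237  0.2211] [3.141 0.    1.567] open 0.0916 F [ 0.2 -0.2 -0.1] t 9.1
(0.618, -0.225, 0.16, 1.5707963267948966) -> [-0.13 -0.04  6.11] [ 0.     0.    -0.004]
(0.618, -0.225, 0.068, 1.5707963267948966) -> [-0.13 -0.05 15.31] [ 0.     0.    -0.004]
```

View pics/w4c.png

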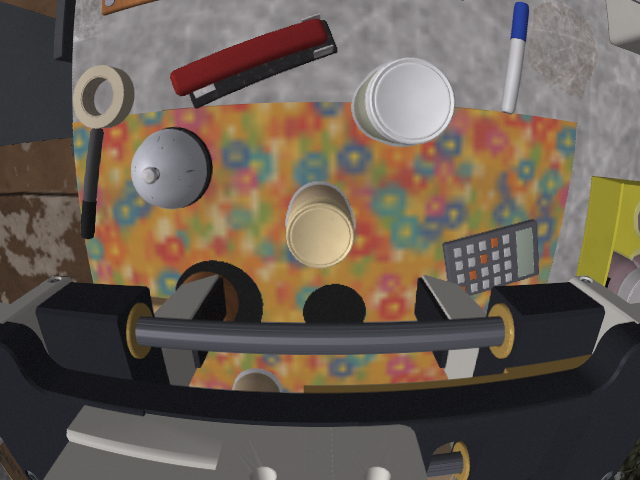

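```bash
python3 - <<'E'
from h import *
o=np.load('pics/w4o.npy',allow_pickle=True).item()
print(wpix([(320,235,.092),(287,235,.092),(354,235,.092),(320,202,.092),(320,269,.092)],o).round(4))
E
```

```text
[[ 0.6186 -0.2264  0.092 ]
 [ 0.5935 -0.2263  0.092 ]
 [ 0.6444 -0.2265  0.092 ]
 [ 0.6187 -0.2009  0.092 ]
 [ 0.6185 -0.2541  0.092 ]]
```

Emit:
play_rows(rows=[[-0.1,0,6,0,0,0,1],[-0.1,0,6,0,0,0,1],[-0.1,0,6,0,0,0,1]])

```text
time: 9.35
tool_pos: [0.6172, -0.2246, 0.1588]
tool_rot: [-3.137, -0.002, 1.567]
contact_force: [-0.1, 0.2, 1.3]
opening: 0.0921
grip_force: 0.0
```

Emit:
play_rows(rows=[[-0.2,0,4,0,0,0,1],[-0.2,0,8,0,0,0,1],[-0.2,0,9.2,0,0,0,1],[-0.2,0,9.2,0,0,0,1],[-0.2,0,9.2,0,0,0,0.4],[-0.2,0,9.2,0,0,0,0.4],[-0.2,0,9.2,0,0,0,0.4],[-0.2,0,9.2,0,0,0,0.4],[-0.2,0,9.2,0,0,0,0.4],[-0.2,0,7,0,0,0,0.4],[-0.2,0,3,0,0,0,0.4],[-0.2,0,-1,0,0,0,0.4],[-0.2,0,-5,0,0,0,0.4],[-0.2,0,-8,0,0,0,0.4],[-0.2,0,-8,0,0,0,0.4],[-0.2,0,-8,0,0,0,0.4]], squeeze=30)

```text
time: 10.95
tool_pos: [0.618, -0.2273, 0.2398]
tool_rot: [-3.141, -0.0, 1.567]
contact_force: [-0.6, -0.0, -4.3]
opening: 0.054
grip_force: 29.9
```

```bash
python3 - <<'E'
from h import *
rel((.5,-.05,.25,.8),C(-.025,.074,.25),C(-.025,.074,.09))
E
```

```text
now [ 0.618  -0.2273  0.2398] [-3.141 -0.     1.567] open 0.054 F [-0.6 -0.  -4.3] t 10.9
(0.5, -0.05, 0.25, 0.8) -> [ 17.68 -11.87  -1.  ] [-0.001  0.     0.767]
(0.41824000000000006, 0.25772700000000004, 0.25, 0.065) -> [ 48.42 -20.17  -0.98] [-1.000e-03  0.000e+00  1.502e+00]
(0.41824000000000006, 0.25772700000000004, 0.09, 0.065) -> [ 48.41 -20.16  15.02] [-1.000e-03  0.000e+00  1.502e+00]
```

Emit:
play_rows(rows=[[17.7,-11.9,-1,0,0,0.77,0.4],[17.7,-11.9,-1,0,0,0.77,0.4],[17.7,-11.9,-1,0,0,0.77,0.4],[17.7,-11.9,-1,0,0,0.77,0.4],[17.7,-11.9,-1,0,0,0.77,0.4],[48.4,-20.1,-1,0,0,1.5,0.4],[48.4,-20.1,-1,0,0,1.5,0.4],[48.4,-20.1,-1,0,0,1.5,0.4],[48.4,-20.1,-1,0,0,1.5,0.4],[48.4,-20.1,-1,0,0,1.5,0.4],[48.4,-20.1,-1,0,0,1.5,0.4],[48.4,-20.1,-1,0,0,1.5,0.4],[48.4,-20.1,-1,0,0,1.5,0.4],[48.4,-20.1,5,0,0,1.5,0.4],[48.4,-20.1,7,0,0,1.5,0.4],[48.4,-20.1,7,0,0,1.5,0.4],[48.4,-20.1,7,0,0,1.5,0.4]])

```text
time: 12.65
tool_pos: [0.419, 0.2567, 0.17]
tool_rot: [3.141, 0.003, 0.066]
contact_force: [0.4, 0.1, -3.1]
opening: 0.0541
grip_force: 29.9
```

```bash
python3 - <<'E'
from h import *
o=robot.observe(); p,d=shot('wrist','w5'); q,d2=shot('side','s5'); np.save('pics/w5o.npy',o,allow_pickle=True)
a=cv2.resize(p[60:360,160:480],(400,375)); b=cv2.resize(q[190:370,200:380],(375,375),interpolation=cv2.INTER_CUBIC)
cv2.imwrite('pics/m5.png',cv2.cvtColor(np.hstack([a,b]),cv2.COLOR_RGB2BGR))
rel(C(-.025,.074,.085))
E
```

```text
now [0.4203 0.2574 0.1719] [-3.141e+00 -2.000e-03  6.600e-02] open 0.0537 F [-0.3 -0.1 -2. ] t 12.8
(0.41824000000000006, 0.25772700000000004, 0.085, 0.065) -> [-0.22 -0.05  8.69] [-0.001 -0.002  0.001]
```

View pics/m5.png

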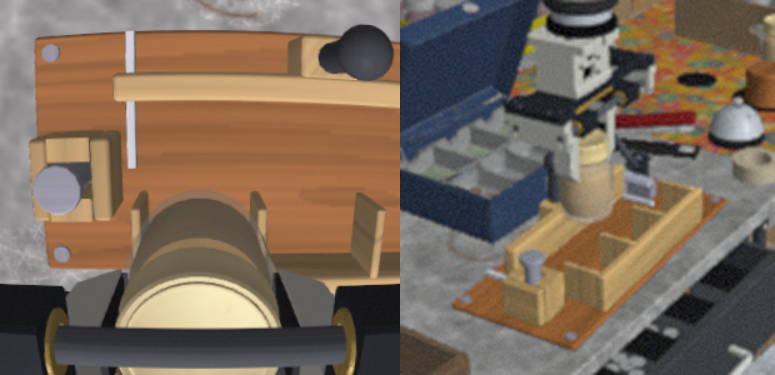

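Emit:
play_rows(rows=[[-0.2,0,4,0,0,0,0.4],[-0.2,0,7,0,0,0,0.4],[-0.2,0,8.5,0,0,0,0.4],[-0.2,0,9.2,0,0,0,0.4],[-0.2,0,9.5,0,0,0,0.4],[-0.2,0,9.6,0,0,0,0.4],[-0.2,0,9.6,0,0,0,0.4]])

```text
time: 13.45
tool_pos: [0.4184, 0.2571, 0.078]
tool_rot: [-3.141, -0.003, 0.067]
contact_force: [-5.8, -5.9, 14.9]
opening: 0.0536
grip_force: 30.2
```

Emit:
play_rows(rows=[[0,0,-0.1,0,0,0,0.75],[0,0,-0.1,0,0,0,0.75],[0,0,-0.1,0,0,0,0.75],[0,0,-0.1,0,0,0,0.75],[0,0,-3,0,0,0,0.75],[0,0,-7,0,0,0,0.9],[0,0,-11,0,0,0,1],[0,0,-15,0,0,0,1],[0,0,-15,0,0,0,1],[0,0,-15,0,0,0,1]])

```text
time: 14.45
tool_pos: [0.4175, 0.2574, 0.2252]
tool_rot: [-3.141, -0.002, 0.067]
contact_force: [-0.8, -0.4, -0.0]
opening: 0.0914
grip_force: 0.0
```

```bash
python3 - <<'E'
from h import *
p,d=shot('wrist','w6'); q,d2=shot('side','s6'); t,d3=shot('top','t6')
a=cv2.resize(p[60:360,160:480],(400,375)); b=cv2.resize(q[190:370,200:380],(375,375),interpolation=cv2.INTER_CUBIC)
cv2.imwrite('pics/m6.png',cv2.cvtColor(np.hstack([a,b]),cv2.COLOR_RGB2BGR))
h=np.pi/2
rel((.45,-.05,.25,.8),(.54,-.446,.22,h),(.54,-.446,.068,h))
E
```

```text
now [0.4166 0.2569 0.2232] [3.141e+00 3.000e-03 6.700e-02] open 0.092 F [ 0.1 -0.1 -0.2] t 14.6
(0.45, -0.05, 0.25, 0.8) -> [ 1.28 30.85 -2.65] [-0.     0.003 -0.733]
(0.54, -0.446, 0.22, 1.5707963267948966) -> [ 7.63 70.96  0.37] [-1.000e-03  3.000e-03 -1.504e+00]
(0.54, -0.446, 0.068, 1.5707963267948966) -> [ 7.67 70.95 15.57] [-1.000e-03  3.000e-03 -1.504e+00]
```

View pics/m6.png

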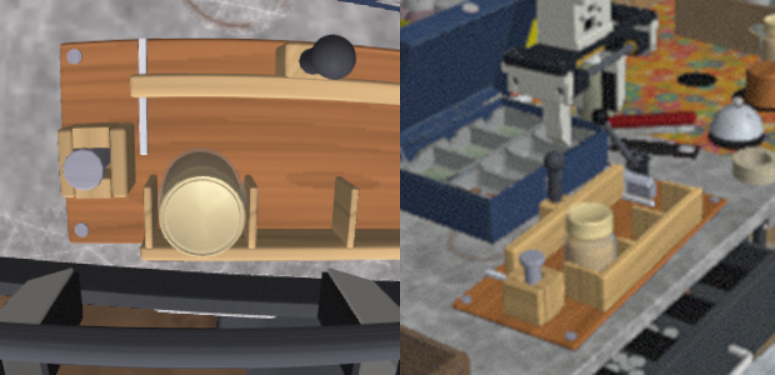

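Emit:
play_rows(rows=[[1.3,30.8,-2.5,0,0,-0.73,1],[1.3,30.8,-2.5,0,0,-0.73,1],[1.3,30.8,-2.5,0,0,-0.73,1],[1.3,30.8,-2.5,0,0,-0.73,1],[1.3,30.8,-2.5,0,0,-0.73,1],[1.3,30.8,-2.5,0,0,-0.73,1],[7.6,71,0,0,0,-1.5,1],[7.6,71,0,0,0,-1.5,1],[7.6,71,0,0,0,-1.5,1],[7.6,71,0,0,0,-1.5,1],[7.6,71,0,0,0,-1.5,1],[7.6,71,0,0,0,-1.5,1],[7.6,71,0,0,0,-1.5,1],[7.6,71,0,0,0,-1.5,1],[7.6,71,0,0,0,-1.5,1],[7.6,71,0,0,0,-1.5,1],[7.6,71,0,0,0,-1.5,1],[7.6,71,0,0,0,-1.5,1]])

```text
time: 16.4
tool_pos: [0.54, -0.4456, 0.2225]
tool_rot: [-3.139, -0.003, 1.566]
contact_force: [0.1, 0.8, 0.6]
opening: 0.0918
grip_force: 0.0
```

```bash
python3 - <<'E'
from h import *
h=np.pi/2
o=robot.observe(); p,d=shot('wrist','w7'); np.save('pics/w7o.npy',o,allow_pickle=True)
# lid colour centroid
hsv=cv2.cvtColor(p,cv2.COLOR_RGB2HSV); m=cv2.inRange(hsv,(15,25,150),(32,130,255)); m[300:]=0
n,l,s,c=cv2.connectedComponentsWithStats(m)
for i in range(1,n):
    if s[i,4]>600: print(s[i],c[i].round(1),wpix([(*c[i],.092)],o)[0].round(4))
cv2.imwrite('pics/w7c.png',cv2.cvtColor(p,cv2.COLOR_RGB2BGR))
rel((.54,-.446,.16,h),(.54,-.446,.068,h))
E
```

```text
[312   8  81  56 918] [339.6  30.9] [ 0.5547 -0.295   0.092 ]
[ 113   53  116   43 2094] [172.6  80.8] [ 0.4288 -0.3265  0.092 ]
[ 286  190   68   75 3759] [318.2 229.3] [ 0.5386 -0.444   0.092 ]
now [ 0.5403 -0.445   0.2234] [-3.140e+00 -2.000e-03  1.567e+00] open 0.0919 F [-0.5  0.4 -0.3] t 16.4
(0.54, -0.446, 0.16, 1.5707963267948966) -> [-0.11 -0.02  6.34] [-0.002 -0.002 -0.004]
(0.54, -0.446, 0.068, 1.5707963267948966) -> [-0.13 -0.   15.54] [-0.002 -0.002 -0.004]
```

View pics/w7c.png

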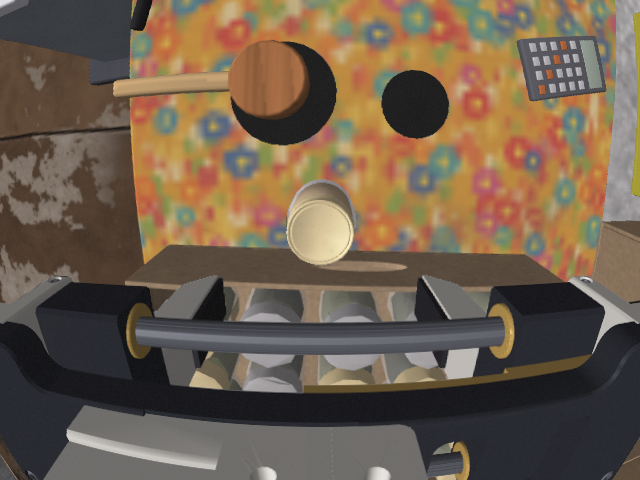

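Emit:
play_rows(rows=[[0.1,0,6,0,0,0,1],[0.1,-0.1,10,0,0,0,1],[0.1,-0.1,13.5,0,0,0,1],[0.1,-0.1,15.4,0,0,0,1],[0.1,-0.1,15.4,0,0,0,1],[0.1,-0.1,15.4,0,0,0,0.4],[0.1,-0.1,15.4,0,0,0,0.4],[0.1,-0.1,15.4,0,0,0,0.4],[0.1,-0.1,15.4,0,0,0,0.4],[0.1,-0.1,15.4,0,0,0,0.4],[0.3,-0.1,13,0,0,0,0.4],[0.3,-0.1,9,0,0,0,0.4],[0.3,-0.1,5,0,0,0,0.4],[0.3,-0.1,0,0,0,0,0.4],[0.3,-0.1,-2,0,0,0,0.4],[0.3,-0.1,-2,0,0,0,0.4],[0.3,-0.1,-2,0,0,0,0.4]], squeeze=30)

```text
time: 18.15
tool_pos: [0.5391, -0.4427, 0.2431]
tool_rot: [-3.14, -0.002, 1.567]
contact_force: [-1.2, -0.2, -4.5]
opening: 0.0557
grip_force: 29.7
```

```bash
python3 - <<'E'
from h import *
rel((.45,-.2,.25,.8),C(-.025,-.074,.25),C(-.025,-.074,.09))
E
```

```text
now [ 0.5391 -0.4427  0.2431] [-3.140e+00 -2.000e-03  1.567e+00] open 0.0557 F [-1.2 -0.2 -4.5] t 18.1
(0.45, -0.2, 0.25, 0.8) -> [24.23 -9.01 -0.63] [-0.002 -0.001  0.767]
(0.42786, 0.11002300000000001, 0.25, 0.065) -> [ 55.23 -11.35  -0.58] [-0.002 -0.     1.502]
(0.42786, 0.11002300000000001, 0.09, 0.065) -> [ 55.2  -11.32  15.42] [-0.002 -0.     1.502]
```

Emit:
play_rows(rows=[[24.2,-9,-0.6,0,0,0.77,0.4],[24.2,-9,-0.6,0,0,0.77,0.4],[24.2,-9,-0.6,0,0,0.77,0.4],[24.2,-9,-0.6,0,0,0.77,0.4],[24.2,-9,-0.6,0,0,0.77,0.4],[24.2,-9,-0.6,0,0,0.77,0.4],[55.2,-11.3,-0.6,0,0,1.5,0.4],[55.2,-11.3,-0.6,0,0,1.5,0.4],[55.2,-11.3,-0.6,0,0,1.5,0.4],[55.2,-11.3,-0.6,0,0,1.5,0.4],[55.2,-11.3,-0.6,0,0,1.5,0.4],[55.2,-11.3,-0.6,0,0,1.5,0.4],[55.2,-11.3,-0.6,0,0,1.5,0.4],[55.2,-11.3,-0.6,0,0,1.5,0.4],[55.2,-11.3,5,0,0,1.5,0.4],[55.2,-11.3,7,0,0,1.5,0.4],[55.2,-11.3,7,0,0,1.5,0.4],[55.2,-11.3,7,0,0,1.5,0.4],[55.2,-11.3,7,0,0,1.5,0.4]])

```text
time: 20.05
tool_pos: [0.4296, 0.1091, 0.1757]
tool_rot: [3.141, -0.002, 0.066]
contact_force: [1.0, 0.6, -3.2]
opening: 0.0557
grip_force: 29.7
```

```bash
python3 - <<'E'
from h import *
rel(C(-.025,-.074,.1),C(-.025,-.074,.078))
E
```

```text
now [0.4296 0.1091 0.1757] [ 3.141e+00 -2.000e-03  6.600e-02] open 0.0557 F [ 1.   0.6 -3.2] t 20.1
(0.42786, 0.11002300000000001, 0.1, 0.065) -> [-0.18 -0.11  7.56] [ 0.    -0.002  0.001]
(0.42786, 0.11002300000000001, 0.078, 0.065) -> [-0.18 -0.11  9.76] [ 0.    -0.002  0.001]
```

Emit:
play_rows(rows=[[-0.1,-0.05,4,0,0,0,0.4],[-0.1,-0.05,7.5,0,0,0,0.4],[-0.1,-0.05,8.7,0,0,0,0.4],[-0.1,-0.05,9.3,0,0,0,0.4],[-0.1,-0.05,9.6,0,0,0,0.4],[-0.1,-0.05,9.7,0,0,0,0.4],[-0.1,-0.05,9.7,0,0,0,0.4]])

```text
time: 20.75
tool_pos: [0.429, 0.1098, 0.0795]
tool_rot: [3.141, -0.004, 0.067]
contact_force: [-0.8, 0.1, 3.1]
opening: 0.0555
grip_force: 30.0
```

Emit:
play_rows(rows=[[0,0,0.1,0,0,0,0.4],[0,0,0.1,0,0,0,0.75],[0,0,0.1,0,0,0,0.75],[0,0,0.1,0,0,0,0.75],[0,0,0,0,0,0,0.75],[0,0,-3,0,0,0,0.75],[0,0,-7,0,0,0,0.9],[0,0,-11,0,0,0,0.5],[0,0,-15,0,0,0,0],[0,0,-15,0,0,0,0],[0,0,-15,0,0,0,0],[0,0,-15,0,0,0,0]])

```text
time: 21.95
tool_pos: [0.4269, 0.1097, 0.2265]
tool_rot: [3.141, 0.002, 0.067]
contact_force: [-0.0, 0.2, -0.6]
opening: 0.0415
grip_force: 0.0
```

```bash
python3 - <<'E'
from h import *
o=robot.observe(); p,d=shot('wrist','w8'); q,d2=shot('side','s8'); np.save('pics/w8o.npy',o,allow_pickle=True)
a=p[40:340,100:500]; b=cv2.resize(q[190:370,200:380],(300,300),interpolation=cv2.INTER_CUBIC)
cv2.imwrite('pics/m8.png',cv2.cvtColor(np.hstack([a,b]),cv2.COLOR_RGB2BGR))
rel(C(.09,-.137,.107),C(.125,-.137,.2),C(.125,-.137,.122),C(.02,-.137,.122))
E
```

```text
now [0.427  0.1097 0.2263] [3.141e+00 3.000e-03 6.700e-02] open 0.0337 F [ 0.2 -0.6 -0.1] t 22.1
(0.546725, 0.05462399999999998, 0.107, 0.065) -> [11.62  6.29 11.9 ] [0.    0.003 0.002]
(0.581655, 0.05689899999999998, 0.2, 0.065) -> [15.09  6.3   2.58] [0.    0.003 0.002]
(0.581655, 0.05689899999999998, 0.122, 0.065) -> [15.12  6.3  10.38] [0.    0.003 0.002]
(0.476865, 0.05007399999999998, 0.122, 0.065) -> [ 4.61  6.28 10.42] [0.    0.003 0.002]
```

View pics/m8.png

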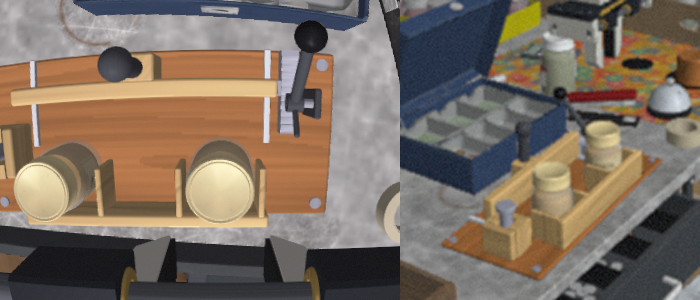

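```bash
python3 - <<'E'
from h import *
o=np.load('pics/w8o.npy',allow_pickle=True).item()
print(wpix([(411,77,.107)],o).round(4))
W=np.load('pics/topW.npy');X,Y,Z=[W[...,i] for i in range(3)]
for x in np.arange(.54,.66,.01):
    s=(abs(X-x)<.005)&(abs(Y-.055)<.03); print(round(x,2),Z[s].max().round(3),Z[s].min().round(3))
E
```

```text
[[0.5464 0.0535 0.107 ]]
0.54 0.015 0.003
0.55 0.009 -0.008
0.56 0.008 -0.007
0.57 0.069 -0.009
0.58 0.066 -0.003
0.59 0.055 0.021
0.6 0.056 0.016
0.61 0.057 0.017
0.62 0.055 0.019
0.63 0.059 0.019
0.64 0.06 0.019
0.65 0.057 0.019
```

Emit:
play_rows(rows=[[15.1,6.3,2.5,0,0,0,0],[15.1,6.3,2.5,0,0,0,0],[15.1,6.3,2.5,0,0,0,0],[15.1,6.3,2.5,0,0,0,0],[15.1,6.3,7,0,0,0,0],[15.1,6.3,10.8,0,0,0,0],[15.1,6.3,10.8,0,0,0,0],[14,6.3,10.8,0,0,0,0],[13,6.3,10.8,0,0,0,0],[12,6.3,10.8,0,0,0,0],[11,6.3,10.8,0,0,0,0],[10,6.3,10.8,0,0,0,0],[9,6.3,10.8,0,0,0,0],[8,6.3,10.6,0,0,0,0],[7,6.3,10.6,0,0,0,0],[7,6.3,10.6,0,0,0,0],[8.5,6.3,6,0,0,0,0],[8.5,3,2,0,0,0,0.5],[8,-5,0,0,0,0,0.6]])

```text
time: 23.95
tool_pos: [0.5113, 0.1317, 0.2231]
tool_rot: [3.141, -0.008, 0.063]
contact_force: [1.3, -0.4, -0.3]
opening: 0.0119
grip_force: 0.0
```

```bash
python3 - <<'E'
from h import *
o=robot.observe(); p,d=shot('wrist','w9'); q,d2=shot('side','s9'); np.save('pics/w9o.npy',o,allow_pickle=True)
a=p[40:340,100:500]; b=cv2.resize(q[190:370,200:380],(300,300),interpolation=cv2.INTER_CUBIC)
cv2.imwrite('pics/m9.png',cv2.cvtColor(np.hstack([a,b]),cv2.COLOR_RGB2BGR))
rel()
E
```

```text
now [0.509  0.1368 0.2217] [-3.14  -0.006  0.071] open 0.0199 F [1.1 0.  0. ] t 24.1
```

View pics/m9.png

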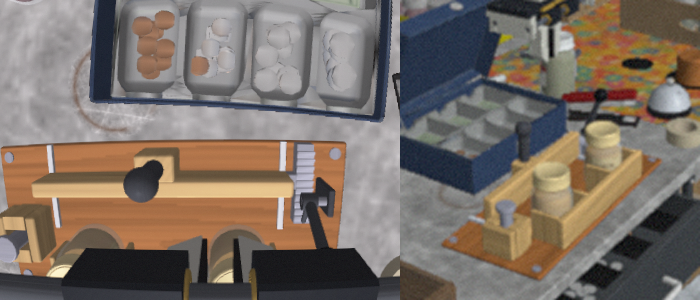

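Emit:
play_rows(rows=[[0,-5,0,0,0,0,0.55],[0,-5,0,0,0,0,0.55],[0,-5,0,0,0,0,0.55],[0,-5,0,0,0,0,0.55]])

```text
time: 24.45
tool_pos: [0.5051, 0.1812, 0.2185]
tool_rot: [3.141, 0.001, 0.066]
contact_force: [0.3, 0.7, -0.3]
opening: 0.0491
grip_force: 0.0
```

```bash
python3 - <<'E'
from h import *
rel((.5185,.1892,.093,YW),(.4745,.1863,.093,YW))
E
```

```text
now [0.5051 0.1812 0.2185] [3.141e+00 1.000e-03 6.600e-02] open 0.0491 F [ 0.3  0.7 -0.3] t 24.4
(0.5185, 0.1892, 0.093, 0.065) -> [ 1.4  -0.72 12.55] [0.001 0.001 0.001]
(0.4745, 0.1863, 0.093, 0.065) -> [-3.01 -0.72 12.55] [0.001 0.001 0.001]
```

Emit:
play_rows(rows=[[1.4,-0.7,4,0,0,0,0.5],[1.4,-0.7,8,0,0,0,0.5],[1.4,-0.7,11.5,0,0,0,0.5],[1.4,-0.7,12.5,0,0,0,0.5],[1.4,-0.7,12.5,0,0,0,0.1],[1.4,-0.7,12.5,0,0,0,0.1],[1.4,-0.7,12.5,0,0,0,0.1],[1.4,-0.7,12.5,0,0,0,0.1],[0.6,-0.7,12.5,0,0,0,0.1],[0,-0.7,12.5,0,0,0,0.1],[-0.7,-0.7,12.5,0,0,0,0.1],[-1.4,-0.7,12.5,0,0,0,0.1],[-2,-0.7,12.5,0,0,0,0.1],[-2.5,-0.7,12.5,0,0,0,0.1],[-2.9,-0.7,12.5,0,0,0,0.1],[-2.9,-0.7,12.5,0,0,0,0.1]], squeeze=20)

```text
time: 26.05
tool_pos: [0.4776, 0.1869, 0.0959]
tool_rot: [3.141, -0.006, 0.067]
contact_force: [2.1, -4.9, 5.0]
opening: 0.0246
grip_force: 20.0
```

Emit:
play_rows(rows=[[-0.3,0,0,0,0,0,0.1],[-0.6,0,0,0,0,0,0.1],[-0.6,0,0,0,0,0,0.1],[-0.6,0,0,0,0,0,0.1]])

```text
time: 26.45
tool_pos: [0.474, 0.1867, 0.096]
tool_rot: [-3.142, -0.011, 0.067]
contact_force: [11.3, -3.7, -1.8]
opening: 0.0243
grip_force: 20.0
```

Emit:
play_rows(rows=[[-0.3,0,0,0,0,0,0.1],[-0.3,0,0,0,0,0,0.1],[-0.3,0,0,0,0,0,0.1]])

```text
time: 26.75
tool_pos: [0.4735, 0.1867, 0.0962]
tool_rot: [-3.141, -0.016, 0.067]
contact_force: [19.4, -3.6, -8.2]
opening: 0.0248
grip_force: 20.0
```

Emit:
play_rows(rows=[[0.4,0,0,0,0,0,0.1],[0.5,0,0,0,0,0,0.5],[0.5,0,0,0,0,0,0.6],[0.5,0,0,0,0,0,0.6],[0.5,0,-4,0,0,0,0.6],[0.5,0,-8,0,0,0,0.6],[0.5,0,-12,0,0,0,0.6],[0.5,0,-16,0,0,0,0.6],[-1,3,-17,0,0,0,0.6],[-1,3,-17,0,0,0,0.6],[-1,3,-17,0,0,0,0.6]])

```text
time: 27.85
tool_pos: [0.4583, 0.156, 0.264]
tool_rot: [-3.141, -0.0, 0.066]
contact_force: [-0.3, 0.0, -1.2]
opening: 0.0545
grip_force: 0.0
```

```bash
python3 - <<'E'
from h import *
rel((.40,-.30,.28,.06))
q,d=shot('side','s10'); p,d=shot('wrist','w10')
a=p[40:340,100:500]; b=cv2.resize(q[190:370,200:380],(300,300),interpolation=cv2.INTER_CUBIC)
cv2.imwrite('pics/m10.png',cv2.cvtColor(np.hstack([a,b]),cv2.COLOR_RGB2BGR))
E
```

```text
now [0.4583 0.156  0.264 ] [-3.141 -0.     0.066] open 0.0545 F [-0.3  0.  -1.2] t 27.9
(0.4, -0.3, 0.28, 0.06) -> [-8.82 45.12 -1.61] [-0.    -0.     0.006]
```

View pics/m10.png

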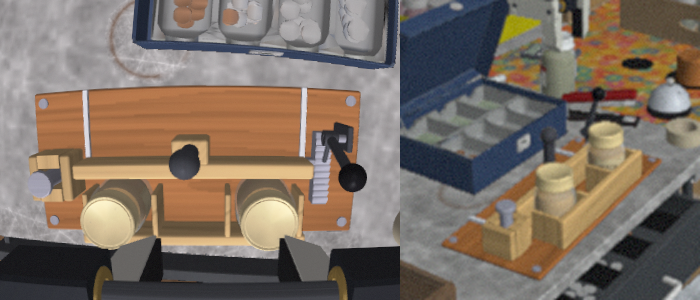

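```bash
cat > mal.py <<'E'
from h import *
def mallet(tag):
    p,d=shot('top',tag); W=cloud('top',d); X,Y,Z=[W[...,i] for i in range(3)]
    reg=(X>.28)&(X<.66)&(Y>-.455)&(Y<-.235)
    hd=reg&(Z>.048)&(Z<.075); q=W[hd]; c=np.median(q,0); q=q[np.hypot(*(q-c)[:,:2].T)<.045]
    q=q[q[:,2]>.053]; ctr=(q[:,:2].min(0)+q[:,:2].max(0))/2; print('head',len(q),q.mean(0).round(4),ctr.round(4),np.ptp(q[:,:2],axis=0).round(3))
    hn=reg&(Z>.036)&(Z<.05)&(np.hypot(X-c[0],Y-c[1])>.045)&(np.hypot(X-c[0],Y-c[1])<.16); h=W[hn]; print('handle',len(h),h.mean(0).round(4),h.min(0).round(3),h.max(0).round(3))
    dv=h.mean(0)[:2]-q.mean(0)[:2]; print('ang',np.arctan2(-dv[1],-dv[0]).round(3))
    hsv=cv2.cvtColor(p,cv2.COLOR_RGB2HSV); m=((hsv[...,2]<60)&reg&(Z<.02)).astype(np.uint8)
    n,l,s,cc=cv2.connectedComponentsWithStats(m)
    for i in range(1,n):
        if s[i,4]>60:
            b=W[l==i]; (x,y),r=cv2.minEnclosingCircle(b[:,:2].astype(np.float32)); print('black',s[i],(round(x,3),round(y,3)),round(r,3))
E
python3 -c "
from mal import *
mallet('t10'); rel((.43,-.32,.2,-.05),(.43,-.32,.1,-.05))"
```

```text
head 456 [ 0.4953 -0.3215  0.0581] [ 0.4948 -0.3227] [0.065 0.066]
handle 242 [ 0.3958 -0.3172  0.0452] [ 0.346 -0.329  0.038] [ 0.445 -0.308  0.05 ]
ang -0.044
black [425 212  22  20 333] (0.635, -0.34) 0.031
black [418 250  35  33 201] (0.505, -0.331) 0.048
now [0.4584 0.1565 0.263 ] [-3.142e+00  2.000e-03  6.700e-02] open 0.0551 F [-0.2 -0.1  0.5] t 28.0
(0.43, -0.32, 0.2, -0.05) -> [-6.03 47.35  6.31] [0.    0.002 0.117]
(0.43, -0.32, 0.1, -0.05) -> [-6.01 47.35 16.31] [0.    0.002 0.117]
```

```bash
python3 - <<'E'
from h import *
from scipy.optimize import least_squares
rel((.435,-.3195,.15,-.044),(.435,-.3195,.033,-.044))
o=np.load('pics/w7o.npy',allow_pickle=True).item(); p=cv2.cvtColor(cv2.imread('pics/w7.png'),cv2.COLOR_BGR2HSV)
m=((p[...,2]<60)).astype(np.uint8); m[:35]=0;m[150:]=0;m[:,:225]=0;m[:,345:]=0
cs,_=cv2.findContours(m,cv2.RETR_EXTERNAL,cv2.CHAIN_APPROX_NONE); c=max(cs,key=len)[:,0]; h=cv2.convexHull(c)[:,0]
P=wpix([(u,v,.002) for u,v in h],o)[:,:2]
f=lambda q:np.hypot(*(P-q[:2]).T)-.052
r=least_squares(f,[.5,-.33],loss='soft_l1',f_scale=.001); print(r.x.round(4),len(P),np.abs(f(r.x)).round(4))
E
```

```text
now [0.4584 0.1565 0.263 ] [-3.142e+00  2.000e-03  6.700e-02] open 0.0551 F [-0.2 -0.1  0.5] t 28.0
(0.435, -0.3195, 0.15, -0.044) -> [-5.52 47.34 11.31] [0.    0.002 0.111]
(0.435, -0.3195, 0.033, -0.044) -> [-5.49 47.34 23.01] [0.    0.002 0.111]
[ 0.5037 -0.3309] 35 [0.001  0.0009 0.001  0.0011 0.0012 0.001  0.0009 0.0008 0.0009 0.0003
 0.     0.     0.0001 0.     0.0001 0.0004 0.0005 0.0001 0.0001 0.0001
 0.0003 0.0003 0.0003 0.0005 0.0006 0.0006 0.0005 0.0007 0.0009 0.0015
 0.0012 0.0011 0.0017 0.0018 0.002 ]
```

Emit:
play_rows(rows=[[-5.5,47.3,6,0,0,0.11,0.6],[-5.5,47.3,6,0,0,0.11,0.6],[-5.5,47.3,6,0,0,0.11,0.6],[-5.5,47.3,6,0,0,0.11,0.6],[-5.5,47.3,6,0,0,0.11,0.6],[-5.5,47.3,6,0,0,0.11,0.6],[-5.5,47.3,6,0,0,0.11,0.6],[-5.5,47.3,6,0,0,0.11,0.6],[-5.5,47.3,6,0,0,0.11,0.6],[-5.5,47.3,6,0,0,0.11,0.6],[-5.5,47.3,8,0,0,0.11,0.6],[-5.5,47.3,8,0,0,0.11,0.6],[-5.5,47.3,8,0,0,0.11,0.6]])

```text
time: 29.3
tool_pos: [0.4355, -0.3188, 0.1833]
tool_rot: [-3.14, 0.002, -0.042]
contact_force: [-0.0, 0.1, 0.6]
opening: 0.0551
grip_force: 0.0
```

```bash
python3 - <<'E'
from h import *
o=robot.observe(); p,d=shot('wrist','w11'); np.save('pics/w11o.npy',o,allow_pickle=True); cv2.imwrite('pics/w11.png',cv2.cvtColor(p,cv2.COLOR_RGB2BGR))
hsv=cv2.cvtColor(p,cv2.COLOR_RGB2HSV)
rel((.435,-.3195,.15,-.044),(.435,-.3195,.033,-.044))
E
```

```text
now [ 0.4358 -0.3189  0.1841] [-3.141  0.    -0.042] open 0.0551 F [ 0.4 -0.   0.9] t 29.4
(0.435, -0.3195, 0.15, -0.044) -> [-0.08  0.07  3.41] [-0.     0.     0.002]
(0.435, -0.3195, 0.033, -0.044) -> [-0.07  0.07 15.11] [-0.     0.     0.002]
```

View pics/w11.png

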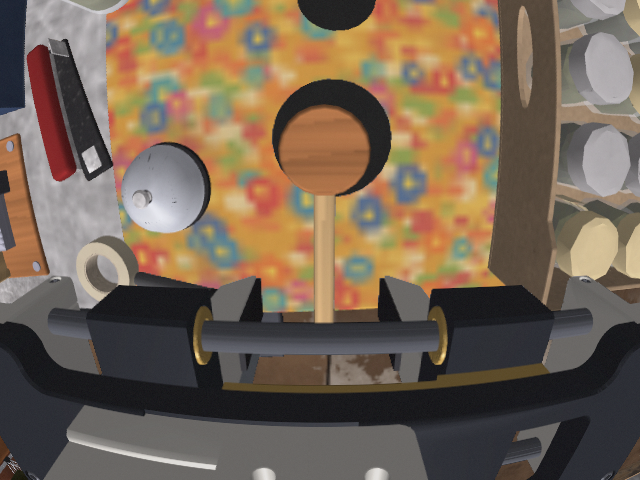

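```bash
python3 - <<'E'
from h import *
o=np.load('pics/w11o.npy',allow_pickle=True).item()
print(wpix([(325,150,.058),(325,105,.058),(325,195,.058),(279,150,.058),(371,150,.058),(332,138,.002),(332,80,.002),(273,138,.002),(391,138,.002),(325,280,.047)],o).round(4))
E
```

```text
[[ 0.4967 -0.325   0.058 ]
 [ 0.529  -0.3263  0.058 ]
 [ 0.4639 -0.3237  0.058 ]
 [ 0.4983 -0.2922  0.058 ]
 [ 0.4957 -0.358   0.058 ]
 [ 0.5037 -0.332   0.002 ]
 [ 0.5542 -0.334   0.002 ]
 [ 0.5062 -0.2812  0.002 ]
 [ 0.5025 -0.3833  0.002 ]
 [ 0.3923 -0.3211  0.047 ]]
```

Emit:
play_rows(rows=[[0,0.15,5,0,0,0,0.6],[0,0.15,10,0,0,0,0.6],[0,0.15,13.5,0,0,0,0.6],[0,0.15,15.1,0,0,0,0.6],[0,0.15,15.1,0,0,0,0.6],[0,0.15,15.1,0,0,0,0.6]])

```text
time: 29.95
tool_pos: [0.4363, -0.3211, 0.0342]
tool_rot: [3.14, -0.001, -0.042]
contact_force: [1.3, -0.8, 0.9]
opening: 0.0551
grip_force: 0.0
```

Emit:
play_rows(rows=[[0,0,0,0,0,0,0.05],[0,0,0,0,0,0,0.05],[0,0,0,0,0,0,0.05],[0,0,0,0,0,0,0.05],[0,0,0,0,0,0,0.05],[0,0,0,0,0,0,0.05],[0,0,-1,0,0,0,0.05],[0,0,-3,0,0,0,0.05],[0,0,-7,0,0,0,0.05],[0,0,-12,0,0,0,0.05],[0,0,-16,0,0,0,0.05],[0,0,-18,0,0,0,0.05],[0,0,-18,0,0,0,0.05],[0,0,-18,0,0,0,0.05]], squeeze=60)

```text
time: 31.35
tool_pos: [0.4349, -0.3207, 0.2124]
tool_rot: [-3.141, 0.001, -0.043]
contact_force: [-0.5, 0.7, -2.2]
opening: 0.0168
grip_force: 60.0
```

```bash
python3 - <<'E'
from h import *
g=C(-.060,.150,.17); print(g, C(0,.15,0))
rel((.42,.0,.22,0),g)
o=robot.observe(); p,d=shot('wrist','w12'); np.save('pics/w12o.npy',o,allow_pickle=True)
# head in the wrist view: brown pixels, depth
hsv=cv2.cvtColor(p,cv2.COLOR_RGB2HSV); m=cv2.inRange(hsv,(5,80,60),(18,220,230)); m[300:]=0
n,l,s,c=cv2.connectedComponentsWithStats(m); i=1+np.argmax(s[1:,4]); 
(cx,cy),r=cv2.minEnclosingCircle(np.argwhere(l==i)[:,::-1].astype(np.float32)); print(s[i],c[i],cx,cy,r,'depth',np.median(d[(l==i)&(d>0)]))
E
```

```text
(0.37837000000000004, 0.33130000000000004, 0.17, 0.065) (0.43825000000000003, 0.3352, 0, 0.065)
now [ 0.4349 -0.3207  0.2124] [-3.141e+00  1.000e-03 -4.300e-02] open 0.0168 F [-0.5  0.7 -2.2] t 31.4
(0.42, 0.0, 0.22, 0) -> [ -2.87 -31.97  -0.74] [-0.001  0.001 -0.043]
(0.37837000000000004, 0.33130000000000004, 0.17, 0.065) -> [ -8.46 -64.89   4.29] [-0.001  0.001 -0.108]
[  118     0   408   300 64533] [323.1866177  154.62051973] 322.0 160.0 246.028564453125 depth 0.28030777
```

Emit:
play_rows(rows=[[-2.9,-32,-1,0,0,-0.04,0.05],[-2.9,-32,-1,0,0,-0.04,0.05],[-2.9,-32,-1,0,0,-0.04,0.05],[-2.9,-32,-1,0,0,-0.04,0.05],[-2.9,-32,-1,0,0,-0.04,0.05],[-2.9,-32,-1,0,0,-0.04,0.05],[-2.9,-32,-1,0,0,-0.04,0.05],[-8.5,-64.8,1,0,0,-0.108,0.05],[-8.5,-64.8,1,0,0,-0.108,0.05],[-8.5,-64.8,1,0,0,-0.108,0.05],[-8.5,-64.8,1,0,0,-0.108,0.05],[-8.5,-64.8,1,0,0,-0.108,0.05],[-8.5,-64.8,1,0,0,-0.108,0.05],[-8.5,-64.8,1,0,0,-0.108,0.05],[-8.5,-64.8,1,0,0,-0.108,0.05],[-8.5,-64.8,4.5,0,0,-0.108,0.05],[-8.5,-64.8,4.5,0,0,-0.108,0.05],[-8.5,-64.8,4.5,0,0,-0.108,0.05]])

```text
time: 33.2
tool_pos: [0.3778, 0.3289, 0.167]
tool_rot: [3.139, 0.004, 0.064]
contact_force: [-0.2, -0.8, -2.1]
opening: 0.0166
grip_force: 60.0
```

```bash
cat > head.py <<'E'
from h import *
def head(tag):
    o=robot.observe(); p,d=shot('wrist',tag)
    m=optics.camera_model('wrist'); T=np.array(m['tool_from_camera']); v,u=np.mgrid[0:480,0:640]
    a,b=u-m['cx'],v-m['cy']; r=np.hypot(a,b)+1e-9; th=r/m['fx']; k=np.tan(th)/r
    P=np.stack([a*k*d,-b*k*d,-d],-1)@T[:3,:3].T+T[:3,3]   # tool frame
    s=(d>0)&(P[...,2]<.03)&(P[...,2]>-.06)&(abs(P[...,1])<.045)&(P[...,0]>.018)&(P[...,0]<.12); q=P[s]
    print(len(q)); t=q[q[:,2]<-.005]; 
    c=(t.min(0)+t.max(0))/2; print('head ctr tool',c.round(4),np.ptp(t,axis=0).round(4))
    c=t[np.hypot(t[:,0]-c[0],t[:,1]-c[1])<.026]; f=np.linalg.lstsq(np.c_[c[:,:2],np.ones(len(c))],c[:,2],rcond=None)[0]; print('top z(tool)=',f.round(4))
    return o
E
python3 - <<'E'
from head import *
head('w13'); rel((.3777,.330,.14,YW),(.3777,.330,.115,YW))
E
```

```text
33787
head ctr tool [ 0.0564  0.0001 -0.0347] [0.0769 0.0775 0.0507]
top z(tool)= [ 0.0978 -0.     -0.0315]
now [0.3786 0.3294 0.1681] [3.141e+00 1.000e-03 6.400e-02] open 0.0166 F [ 0.3 -0.4 -2.5] t 33.2
(0.3777, 0.33, 0.14, 0.065) -> [-0.08 -0.07  2.81] [ 0.001  0.001 -0.001]
(0.3777, 0.33, 0.115, 0.065) -> [-0.08 -0.07  5.31] [ 0.001  0.001 -0.001]
```

```bash
python3 - <<'E'
from h import *
d=np.load('pics/w13.npy')
m=optics.camera_model('wrist'); T=np.array(m['tool_from_camera']); v,u=np.mgrid[0:480,0:640]
a,b=u-m['cx'],v-m['cy']; r=np.hypot(a,b)+1e-9; k=np.tan(r/m['fx'])/r
P=np.stack([a*k*d,-b*k*d,-d],-1)@T[:3,:3].T+T[:3,3]
for x in np.arange(.02,.13,.01):
    s=(d>0)&(abs(P[...,0]-x)<.005)&(abs(P[...,1])<.02)&(P[...,2]<.05); q=P[s]
    print(round(x,3),len(q),np.percentile(q[:,2],[10,50,90]).round(4) if len(q) else '')
# peg top
s=(d>0)&(P[...,2]>.05)&(P[...,2]<.1)&(abs(P[...,1])<.04)&(P[...,0]<.14); print(s.sum())
E
```

```text
0.02 7274 [-0.1007 -0.0766 -0.0143]
0.03 22358 [-0.1016 -0.0884 -0.0651]
0.04 6755 [-0.0712 -0.0263 -0.0246]
0.05 3714 [-0.0259 -0.0252 -0.0244]
0.06 3911 [-0.0259 -0.0251 -0.0243]
0.07 4028 [-0.0259 -0.0251 -0.0243]
0.08 4068 [-0.0259 -0.0251 -0.0243]
0.09 2669 [-0.0258 -0.0248 -0.0228]
0.1 0 
0.11 0 
0.12 0 
0
```

Emit:
play_rows(rows=[[-0.1,-0.1,2.8,0,0,0,0.05],[-0.1,-0.1,2.8,0,0,0,0.05],[-0.1,-0.1,2.8,0,0,0,0.05],[-0.1,-0.1,5.5,0,0,0,0.05],[-0.1,-0.1,7.9,0,0,0,0.05],[-0.1,-0.1,7.9,0,0,0,0.05],[-0.1,-0.1,7.9,0,0,0,0.05]])

```text
time: 33.95
tool_pos: [0.3781, 0.3312, 0.0902]
tool_rot: [-3.141, -0.001, 0.065]
contact_force: [-0.7, 0.5, -1.7]
opening: 0.0165
grip_force: 60.0
```

Emit:
play_rows(rows=[[0,0,-5,0,0,0,0.05],[0,0,-10,0,0,0,0.05],[0,8,-13,0,0,0,0.05],[0,16,-13,0,0,0,0.05],[0,16,-13,0,0,0,0.05],[0,16,-13,0,0,0,0.05],[0,16,-13,0,0,0,0.05]])

```text
time: 34.65
tool_pos: [0.3883, 0.1694, 0.2208]
tool_rot: [3.142, -0.003, 0.061]
contact_force: [-0.3, 0.7, -1.6]
opening: 0.0168
grip_force: 60.0
```

```bash
cat > pk.py <<'E'
from h import *
o=robot.observe(); p,d=shot('wrist','w14')
m=optics.camera_model('wrist'); T=np.array(m['tool_from_camera']); v,u=np.mgrid[0:480,0:640]
a,b=u-m['cx'],v-m['cy']; r=np.hypot(a,b)+1e-9; k=np.tan(r/m['fx'])/r
P=np.stack([a*k*d,-b*k*d,-d],-1)@T[:3,:3].T+T[:3,3]
for x in np.arange(.045,.1,.01):
    s=(d>0)&(abs(P[...,0]-x)<.005)&(abs(P[...,1])<.02)&(P[...,2]<.05); print(round(x,3),s.sum(),np.median(P[s][:,2]).round(4))
W=P@R.from_euler('xyz',o['tool_rot']).as_matrix().T+np.array(o['tool_pos']); W[d==0]=9
X,Y,Z=[W[...,i] for i in range(3)]
s=(np.hypot(X-.438,Y-.334)<.035)&(Z>.03)&(Z<.12); q=W[s]; print('wrist n',len(q)); h,e=np.histogram(q[:,2],np.arange(.03,.1,.004)); print(dict(zip(e.round(3),h)))
if len(q):
    t=q[q[:,2]>.056]; print('peg ctr',t.mean(0).round(4), len(t))
for y in (.257,.110):
    s=(np.hypot(X-.42,Y-y)<.05)&(Z>.08)&(Z<.12); q=W[s]; print('jar',len(q),q.mean(0).round(4) if len(q) else '')
rel()
E
python3 pk.py
```

```text
0.045 3725 -0.0285
0.055 4039 -0.0291
0.065 4276 -0.0297
0.075 4424 -0.0302
0.085 4117 -0.0307
0.095 504 -0.0292
wrist n 2981
{np.float64(0.03): np.int64(63), np.float64(0.034): np.int64(69), np.float64(0.038): np.int64(93), np.float64(0.042): np.int64(83), np.float64(0.046): np.int64(141), np.float64(0.05): np.int64(1730), np.float64(0.054): np.int64(136), np.float64(0.058): np.int64(482), np.float64(0.062): np.int64(184), np.float64(0.066): np.int64(0), np.float64(0.07): np.int64(0), np.float64(0.074): np.int64(0), np.float64(0.078): np.int64(0), np.float64(0.082): np.int64(0), np.float64(0.086): np.int64(0), np.float64(0.09): np.int64(0), np.float64(0.094): np.int64(0)}
peg ctr [0.4383 0.3321 0.0612] 704
jar 2782 [0.4124 0.2608 0.099 ]
jar 874 [0.4199 0.0927 0.0996]
now [0.3882 0.1705 0.2204] [-3.141e+00 -2.000e-03  6.200e-02] open 0.0166 F [-0.1  0.7 -2.7] t 34.7
```

```bash
python3 -c "
from mal import *
mallet('t15')
rel((.4433,-.3294,.2,-.043),(.4433,-.3294,.045,-.043),(.4433,-.3294,.032,-.043))"
```

```text
return _methods._mean(a, axis=axis, dtype=dtype,
  ret = um.true_divide(
Traceback (most recent call last):
  File "mal.py", line 6, in mallet
    q=q[q[:,2]>.053]; ctr=(q[:,:2].min(0)+q[:,:2].max(0))/2; print('head',len(q),q.mean(0).round(4),ctr.round(4),np.ptp(q[:,:2],axis=0).round(3))
                           ~~~~~~~~~~~^^^
ValueError: zero-size array to reduction operation minimum which has no identity
```

Now the unobstructed mat can be measured directly.

```bash
python3 -c "
from h import *
rel((.4433,-.3294,.2,-.043),(.4433,-.3294,.045,-.043),(.4433,-.3294,.032,-.043))
p=cv2.cvtColor(cv2.imread('pics/t15.png'),cv2.COLOR_BGR2HSV); W=cloud('top',np.load('pics/t15.npy'))
m=(p[...,2]<60)&(abs(W[...,0]-.505)<.08)&(abs(W[...,1]+.331)<.08)&(W[...,2]<.02)
n,l,s,c=cv2.connectedComponentsWithStats(m.astype(np.uint8)); i=1+np.argmax(s[1:,4]); q=W[l==i]; print(s[i],q.mean(0).round(4),np.ptp(q,axis=0).round(3))"
```

```text
now [0.3881 0.1713 0.22  ] [-3.141e+00 -2.000e-03  6.400e-02] open 0.0167 F [-1.1  0.1 -1.9] t 34.8
(0.4433, -0.3294, 0.2, -0.043) -> [ 2.33 50.32  1.98] [-0.001 -0.002  0.107]
(0.4433, -0.3294, 0.045, -0.043) -> [ 2.3  50.33 17.48] [-0.001 -0.002  0.107]
(0.4433, -0.3294, 0.032, -0.043) -> [ 2.3  50.33 18.78] [-0.001 -0.002  0.107]
[418 250  35  34 911] [ 0.5043 -0.3308  0.0016] [0.094 0.095 0.022]
```

Emit:
play_rows(rows=[[2.3,50.3,0,0,-0.055,0.107,0.05],[2.3,50.3,0,0,-0.055,0.107,0.05],[2.3,50.3,0,0,-0.055,0.107,0.05],[2.3,50.3,0,0,-0.055,0.107,0.05],[2.3,50.3,0,0,-0.055,0.107,0.05],[2.3,50.3,0,0,-0.055,0.107,0.05],[2.3,50.3,0,0,-0.055,0.107,0.05],[2.3,50.3,0,0,-0.055,0.107,0.05],[2.3,50.3,0,0,-0.055,0.107,0.05],[2.3,50.3,0,0,-0.055,0.107,0.05],[2.3,50.3,0,0,-0.055,0.107,0.05],[2.3,50.3,0,0,-0.055,0.107,0.05],[2.3,50.3,5,0,-0.055,0.107,0.05],[2.3,50.3,10,0,-0.055,0.107,0.05],[2.3,50.3,13,0,-0.055,0.107,0.05],[2.3,50.3,15,0,-0.055,0.107,0.05],[2.3,50.3,15,0,-0.055,0.107,0.05],[2.3,50.3,15,0,-0.055,0.107,0.05]])

```text
time: 36.55
tool_pos: [0.4441, -0.3279, 0.0698]
tool_rot: [3.139, 0.055, -0.04]
contact_force: [-0.7, -0.2, -0.8]
opening: 0.0165
grip_force: 60.0
```

```bash
python3 - <<'E'
from h import *
o=robot.observe(); p,d=shot('wrist','w16')
m=optics.camera_model('wrist'); T=np.array(m['tool_from_camera']); v,u=np.mgrid[0:480,0:640]
a,b=u-m['cx'],v-m['cy']; r=np.hypot(a,b)+1e-9; k=np.tan(r/m['fx'])/r
P=np.stack([a*k*d,-b*k*d,-d],-1)@T[:3,:3].T+T[:3,3]
W=P@R.from_euler('xyz',o['tool_rot']).as_matrix().T+np.array(o['tool_pos'])
s=(d>0)&(P[...,0]>.045)&(P[...,0]<.11)&(abs(P[...,1])<.04)&(P[...,2]<.02)&(P[...,2]>-.06); q=W[s]
print(len(q),q.min(0).round(4),q.max(0).round(4)); f=np.linalg.lstsq(np.c_[q[:,:2]-[.504,-.331],np.ones(len(q))],q[:,2],rcond=None)[0]; print(f.round(4))
rel()
E
```

```text
26697 [ 0.4896 -0.364   0.0887] [ 0.5389 -0.2964  0.0986]
[-0.0101 -0.0011  0.0957]
now [ 0.4444 -0.3287  0.0705] [ 3.137  0.053 -0.041] open 0.0163 F [ 0.6 -0.2 -1.6] t 36.6
```

Emit:
play_rows(rows=[[0.1,0,2,0,0,0,0.05],[0.2,0,3.2,0,0,0,0.05],[0.2,0,3.6,0,0,0,0.05],[0.2,0,3.8,0,0,0,0.05],[0.2,0,3.8,0,0,0,0.05],[0.2,0,3.8,0,0,0,0.05]])

```text
time: 37.2
tool_pos: [0.4433, -0.3293, 0.0324]
tool_rot: [3.138, 0.054, -0.042]
contact_force: [-3.3, 4.2, 6.5]
opening: 0.017
grip_force: 60.0
```

Emit:
play_rows(rows=[[0,0,-0.05,0,0,0,0.3],[0,0,-0.05,0,0,0,0.6],[0,0,-0.05,0,0,0,0.6],[0,0,-0.05,0,0,0,0.6],[0,0,-3,0,0,0,0.6],[0,0,-8,0,0,0,0.6],[0,0,-13,0,0,0,0.6],[0,0,-18,0,0,0,0.6],[-5,5,-20,0,0,0,0.6],[-5,18,-20,0,0,0,0.6],[-5,18,-20,0,0,0,0.6],[-5,18,-20,0,0,0,0.6],[-5,18,-20,0,0,0,0.6],[-5,18,-20,0,0,0,0.6]])

```text
time: 38.6
tool_pos: [0.396, -0.5076, 0.233]
tool_rot: [3.14, 0.055, -0.044]
contact_force: [0.9, 0.5, 0.2]
opening: 0.055
grip_force: 0.0
```

```bash
python3 - <<'E'
from mal import *
mallet('t17'); rel()
W=np.load('pics/t17.npy'); W=cloud('top',W); X,Y,Z=[W[...,i] for i in range(3)]
s=(np.hypot(X-.438,Y-.334)<.03)&(Z>.0); print('peg zmax',np.percentile(Z[s],97).round(4))
for y in (.257,.11):
    s=(np.hypot(X-.42,Y-y)<.05)&(Z>.085)&(Z<.115); q=W[s]; print('jar',len(q),q.mean(0).round(4),((q.min(0)+q.max(0))/2).round(4))
s=(np.hypot(X-.47,Y-.05)<.05)&(Z>.11); print('knob',W[s].mean(0).round(3)); s=(np.hypot(X-.47,Y-.187)<.03)&(Z>.1); print('ball',W[s].mean(0).round(3))
E
```

```text
head 469 [ 0.5034 -0.3289  0.0578] [ 0.5038 -0.3291] [0.063 0.063]
handle 153 [ 0.4231 -0.3264  0.0453] [ 0.382 -0.336  0.037] [ 0.454 -0.317  0.05 ]
ang -0.031
black [425 212  22  20 336] (0.634, -0.34) 0.03
black [418 250  18  34 192] (0.505, -0.325) 0.047
now [ 0.3965 -0.5066  0.2333] [ 3.14   0.055 -0.043] open 0.0553 F [-0.2 -0.1  0.3] t 38.6
peg zmax 0.0643
jar 357 [0.411  0.2563 0.0982] [0.411  0.2566 0.0962]
jar 353 [0.4208 0.1101 0.0982] [0.4211 0.1099 0.0958]
knob [0.473 0.05  0.131]
ball [0.471 0.187 0.117]
```

```bash
python3 -c "
from cell import robot
print(robot.hand_in())"
```

```text
the job is handed in; nothing more can be done
None
```

The job is handed in: both cream-lidded jars stand against the front wall in the left and right compartments (the third was absent), with the pawl on the rack and the board snug at about 45 mm. The mallet knocked the peg down and it caught at 61 mm, and the mallet stands about 2 mm off the centre of the larger mat; I saw no verdict at hand-in.

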